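Vent the bench oiler and take off its filler cap, whichever way it unscrews

ROBOT

A 7-joint arm with a two-finger parallel gripper is mounted at the origin on a cart in front of the work surface, level with it; the furniture and walls round the work are solid. World frame = base frame: x ahead of the robot, y to its left, z up, the work surface at z = 0. Lengths are in m, angles in rad, forces in N, time in s.
With the tool pointing down it reaches from about 0.4 to 0.85 m from the base axis. Payload 10.4 kg.
Tool frame: the origin (TCP) lies midway between the tips of the shut fingers; the grasp point (between the pads) lies 19 mm behind it (manip.tcp_to_grasp is the distance from the TCP to the grasp point, in m); z points along the fingers, y is the line along which they close (so a half turn about z gives the same grasp; the last joint's range is limited). The gripper opens to 85 mm and grips with 20 to 120 N. Pads are 22 mm wide; open, the fingers measure 114 mm over their backs; the gripper's body (76 mm by 85 mm) begins 54 mm behind the grasp point. The pads swing forward as they close: fully open they stand 13 mm farther back than shut.
Start: joints at [1.119, 0.332, -0.065, 1.46, 0.022, 1.35, -0.088], TCP at [0.26, -0.568, 0.231] pointing down, gripper open.
Joint ranges: [-2.6, 2.6], [-0.5, 2.12], [-1.47, 1.34], [0.16, 2.42], [-1.27, 4.41], [0.06, 2.06], [-2.6, 2.6]. Speed limits (rad/s): [2.22, 2.22, 2.79, 2.79, 3.14, 3.14, 3.14].

INTERFACE

Orientations are given as a unit quaternion [x, y, z, w].
In Python, from workcell import manip gives the robot as it stands.
- The arm moves only by the shell command python3 -m jog 'ROWS' [FORCE]. ROWS is a JSON object of lists of equal length, an entry for each row: "offset": the shift along the world's x, y, z in m, a list of three; "yaw": the turn about the world's z in degrees; "jaw": the closure, from 0 (fully open) to 1 (shut). A call has 1 to 20 rows; each row shifts and turns the commanded pose from where the row before left it; what a row does not reach is not made up. A row lasts 1/12 s, in which the tool goes at most 41.7 mm and 7.16 degrees, less where a joint would pass 70% of its speed; a pose out of reach is approached as far as the arm can. A call is refused whole if a number of a shift passes 0.0417 or a number of a turn 7.16, either way. A call with a gripper value outside its range is refused whole. The fingers move at their own pace and stop on an object; FORCE is the grip in N (left out, the last holds). Time passes only in rows, so rows that do not move let the fingers close. It gives the time, the measured TCP pose, the force, the opening and the grip force at its end, in the units of the state.
- manip.get_obs(): the state, without advancing time (a new reading comes with each control period).
- manip.camera(name): name is "scene" or "top" or "wrist"; returns a dict with "frame" (480x640x3 uint8, red, green, blue), "camera_matrix" (3x3 intrinsics, pixels), "eye" and "attitude" of the camera in the world; the wrist camera has in their place "hand_eye" (4x4, takes a point from camera to tool coordinates, whose origin is the TCP and whose axes are the flange's). Camera axes: x right, y up, looking along -z (the intrinsics and any distortion apply to the point x, -y, -z); pixel columns grow to the right and rows downward; lengths in m; the calibration is good to about 2 mm. A picture is of the moment at which its call begins: read the wrist's pose just before it. There is no depth.
- manip.hand_in(): hands the job in; it is judged then, once.
Trained networks look in a picture, given as the dict that the camera call returned (one of the last four; its "shot" number tells which), for a name from the list of things; names that differ only in an ending like _2 or _b are one class to them, and where a whole thing is asked for, a point or a joint stands for the part that bears it (a point fixed in the world has none). Each returns a list of dicts, best first, with "score" (0 to 1); they miss things now and then, are a little off and sometimes report something else, mostly with a low value. They report only what shows in the picture. A call takes as long as a camera call. They do not tell look-alikes from the thing itself.
- manip.masks_of(picture, name): "region" (480x640 bool, what is visible of it).
- manip.tip_of(picture, name): "at" ([x, y, z] in m, in world coordinates, good to about 4 mm: a listed point, or the origin of a listed thing).
The state is a dict: "clock": time; "joint_pos": joint angles; "joint_velocities": joint speeds; "tau": joint torques, N m; "position": TCP position; "ee_rot": TCP orientation; "ft_force": force on the tool from outside, world axes, zero at the start; "torque": the same for the moment, N m; "grip_width": opening from 0.0 (shut) to 1.0 (fully open); "grasp_force": force on a finger pad.
Only numpy, scipy, OpenCV 4.12 (cv2) and the standard library are available. Lean on these libraries where they do the work, as an engineer would, in place of code of your own. Each camera call takes 0.05 s, during which the arm holds its last target. There are 200 camera calls.

TASK

Vent the air-line oiler on the bench: twist its spring-return vent knob clockwise (seen from above) to its stop and let go, so that it springs back. Then unscrew the round filler cap, which may have a right-hand or a left-hand thread (try loosening it one way, then the other if it is blocked), and lift it off. Finish while still holding the cap in the gripper, upright, still and well clear (about 8 cm) straight above its neck, and leave the things standing around undisturbed.

Things in the scene. Friction and masses are not known exactly. Their poses are not given: they have to be found in the camera images.
- oiler: Air-line oiler: grey box fixed to the bench, 110 x 230 mm over its foot flange, deck 45 mm above the bench. Origin: centre of its underside; z up, long side along y, a 20 mm hose spigot at each end. On the deck stand the filler cap, centred at (0, +60 mm), and a grey pillar 58 mm across, 32 mm high, with the vent knob on top, at (0, -60 mm). Keep clear of leads hanging at the left of the bench.
- vent_knob (a joint): Turn of the vent knob in rad: 0 at rest, grows clockwise seen from above, hard stop at 0.9. A spring (0.06 N m at rest, 0.2 N m at the stop) turns it back to 0 when let go.
- vent_knob_grip (a point): Point on the black knob's vertical axis at the height to grip, 101 mm above the bench. Its upright bar is 40 mm long (along this point's x, which turns with the knob and at rest lies along the oiler's x), 12 mm thick (along y) and 26 mm high, from 87 to 113 mm above the bench; below it a disc 34 mm across, 7 mm thick.
- filler_cap: Round knurled aluminium cap, 54 mm wide, 31 mm high, about 0.12 kg, hollow below. Origin: centre of its lower rim, 50 mm above the bench while on; z up. Quick thread, hand unknown, varies, not visible: the tightening way it stops hard within 0.15 rad; the loosening way it turns about 1.1 rad, without rising, to a stop, and past 0.8 rad it lifts straight off. Before that it has 2 mm of play upward.
- neck_mouth (a point): Centre of the top of the filler neck, inside the cap, 75 mm above the bench; fixed to the oiler. The neck, 40 mm across, stands 30 mm above the deck.
- screw_jar: Bystander: jar of screws, 66 mm wide, 76 mm high, loose behind the oiler. Origin: centre of its underside.
- wood_block: Bystander: wooden block 45 x 70 x 45 mm, loose in front of the oiler. Origin: centre of its underside.
- sanding_block: Bystander: brown sanding block 65 x 110 x 23 mm, loose at the right of the oiler. Origin: centre of its underside.
There are look-alikes about, which are no part of the job. There is more than one size of the filler_cap; the job needs the middle-sized.

How it is judged:
On the way, in this order (a step that is already met when the one before it is completed fails the run):
1. the vent knob is twisted to its stop (value of joint vent_knob above 0.8 rad and height (world z) of filler_cap below 0.058 m), for 0.1 s.
2. the knob is let go and has sprung back, the cap still on (value of joint vent_knob below 0.1 rad and contact force between the fingers and vent_knob below 0.5 N and height (world z) of filler_cap below 0.058 m), for 0.1 s.
3. the cap, still on its neck, is turned loose (angle between the x axis of filler_cap and the x axis of oiler, either way round above 0.6 rad and height (world z) of filler_cap below 0.058 m), for 0.05 s.
4. the cap is lifted off its neck (height (world z) of filler_cap above 0.085 m), for 0.1 s.
At the end, for the whole second after the job is handed in: The fingers hold the cap (more than 1 N), its rim at least 50 mm above where it sat, within 50 mm of the neck's axis, tilted less than 0.35 rad, still (under 0.03 m/s), touching nothing of the oiler; the vent knob is back at rest (below 0.1 rad) (height (world z) of filler_cap above 0.1 m and horizontal distance between filler_cap and neck_mouth below 0.05 m and angle between filler_cap's own z axis and vertical below 0.35 rad and contact force between the fingers and filler_cap above 1 N and linear speed of filler_cap below 0.03 m/s and contact force between filler_cap and oiler below 0.2 N and value of joint vent_knob below 0.1 rad); the arm keeps its last pose, push and grip.
It fails at once if a bystander is shifted by more than 20 mm or tipped (distance of any of screw_jar, wood_block, sanding_block from where it was at the start of the episode above 0.02 m or angle between any of screw_jar, wood_block, sanding_block's own z axis and vertical above 0.4 rad).
It also fails if it takes over 58 s, if anything falls off the work surface, if the arm or the gripper's body presses on something with over 40 N, if the wrist force passes 120 N, or if a joint passes its speed limit or range.

## Working session

There is one attempt and no reset: what is moved stays moved. The work goes in short steps, Python scripts to look and compute and a shell command to move; the robot and the scene stay as the last step left them, time stands still between calls to the robot, and variables do not carry over. Pictures are saved under pics/ and viewed, at most 10 in all, crops included, and the job is handed in when it is done.

```bash
mkdir -p pics
cat > h.py <<'E'
from workcell import manip
import numpy as np, cv2
E
python3 - <<'E'
from h import *
o=manip.get_obs(); print({k:np.round(v,3).tolist() for k,v in o.items()}, manip.tcp_to_grasp)
for c in ["scene","top"]:
    p=manip.camera(c); cv2.imwrite(f"pics/{c}1.png",p["frame"][:,:,::-1])
    print(c,np.round(p["camera_matrix"],1).tolist(),p["eye"],p["attitude"],[k for k in p])
    for n in ["oiler","vent_knob_grip","filler_cap","neck_mouth","screw_jar","wood_block","sanding_block"]:
        m=manip.masks_of(p,n) if n!="neck_mouth" else []
        print(n,[(np.round(d["at"],3).tolist(),round(d["score"],2)) for d in manip.tip_of(p,n)],
          [(round(d["score"],2),np.round(np.argwhere(d["region"]).mean(0)[::-1]).tolist(),int(d["region"].sum())) for d in m])
E
```

```text
{'clock': 0.0, 'joint_pos': [1.119, 0.333, -0.065, 1.461, 0.022, 1.35, -0.088], 'joint_velocities': [0.001, -0.002, -0.001, 0.002, 0.001, 0.002, 0.001], 'tau': [0.001, -62.543, 0.05, -39.161, 0.016, 0.01, 0.0], 'position': [0.26, -0.568, 0.231], 'ee_rot': [0.977, 0.213, -0.0, -0.001], 'ft_force': [-0.057, -0.805, -0.874], 'torque': [-0.007, -0.084, -0.029], 'grasp_force': 0.0, 'grip_width': 1.0} 0.0187
scene [[563.5, 0.0, 314.3], [0.0, 563.5, 241.1], [0.0, 0.0, 1.0]] [0.06099431 0.2741766  0.55849313] [-0.15798627  0.45636658  0.82355885 -0.29752429] ['frame', 'camera_matrix', 'eye', 'attitude', 'shot']
oiler [([0.54, -0.355, 0.003], 0.73), ([0.474, -0.517, -0.003], 0.35)] [(0.71, [328.0, 260.0], 5980)]
vent_knob_grip [([0.524, -0.413, 0.102], 0.61)] [(0.82, [358.0, 213.0], 380)]
filler_cap [([0.552, -0.298, 0.048], 0.87), ([0.484, -0.124, 0.001], 0.87), ([0.579, -0.178, -0.001], 0.73)] [(0.89, [236.0, 306.0], 577), (0.85, [254.0, 347.0], 2606), (0.58, [300.0, 251.0], 1059)]
neck_mouth [] []
screw_jar [([0.648, -0.401, -0.007], 0.72)] [(0.58, [297.0, 214.0], 977)]
wood_block [([0.437
[... 375 characters left out ...]
eye', 'attitude', 'shot']
oiler [([0.534, -0.358, 0.003], 0.95)] [(0.59, [338.0, 249.0], 5111), (0.25, [368.0, 248.0], 306)]
vent_knob_grip [([0.517, -0.41, 0.103], 0.59)] [(0.79, [368.0, 249.0], 305)]
filler_cap [([0.548, -0.297, 0.053], 0.71), ([0.486, -0.121, 0.004], 0.63), ([0.58, -0.175, 0.0], 0.57), ([0.438, -0.382, 0.001], 0.36)] [(0.73, [307.0, 234.0], 726), (0.69, [220.0, 269.0], 1200), (0.56, [249.0, 225.0], 331)]
neck_mouth [([0.549, -0.296, 0.074], 0.97)] []
screw_jar [([0.643, -0.397, -0.004], 0.87)] [(0.77, [359.0, 188.0], 883)]
wood_block [([0.434, -0.379, -0.0], 0.83)] [(0.88, [347.0, 295.0], 907)]
sanding_block [([0.472, -0.519, -0.002], 0.65)] [(0.64, [415.0, 278.0], 1702)]
```

View pics/scene1.png

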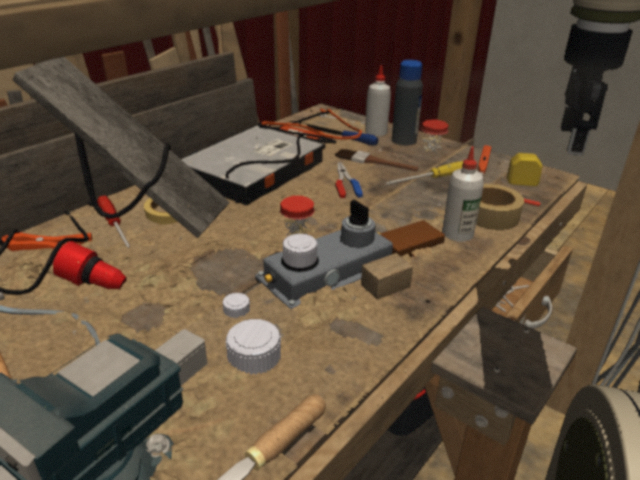

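View pics/top1.png

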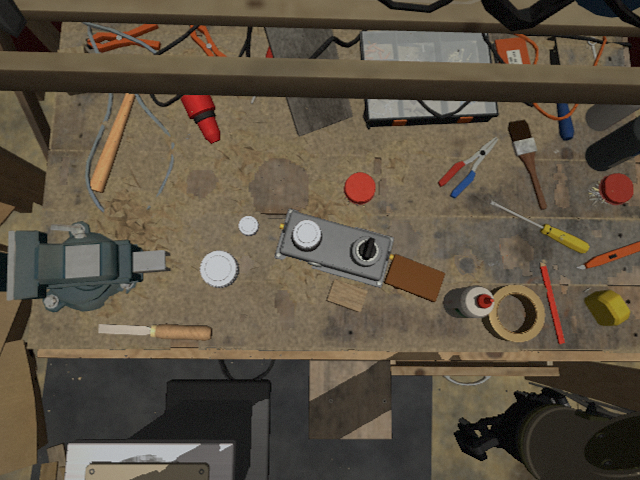

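Cap-like things: one on the oiler at scene (300,251) / top (307,234), a large one loose at scene (254,347) / top (220,269), and a small one loose at scene (236,306) / top (249,225). There are also two red-lidded jars at top (360,188) and (617,188). By the description I want the cap on the oiler's deck. The knob is the black bar at scene (358,213). I'll check this in a close crop.

```bash
python3 - <<'E'
from h import *
a=cv2.imread("pics/scene1.png")[190:310,220:460]; b=cv2.imread("pics/top1.png")[200:300,260:460]
cv2.imwrite("pics/crop1.png",np.vstack([cv2.resize(a,(600,300),interpolation=3),cv2.resize(b,(600,300),interpolation=3)]))
E
python3 -m jog '{"offset":[[0,0.02,0.035],[0,0.03,0.035],[0.03,0.02,0],[0.035,0.015,0],[0.035,0.015,0],[0.035,0.015,0],[0.035,0.015,0],[0.035,0.015,0],[0.03,0.01,0],[0.02,0,0],[0,0,-0.03],[0,0,0]],"yaw":[0,0,-4,-5,-5,-5,-5,-5,-5,-5,0,0],"jaw":[0,0,0,0,0,0,0,0,0,0,0,0]}' 40
```

```text
clock: 2.4
position: [0.5149, -0.4144, 0.2627]
ee_rot: [0.992, -0.124, -0.003, -0.002]
ft_force: [-0.6, 0.8, -1.2]
grip_width: 1.002
grasp_force: 0.0
```

View pics/crop1.png

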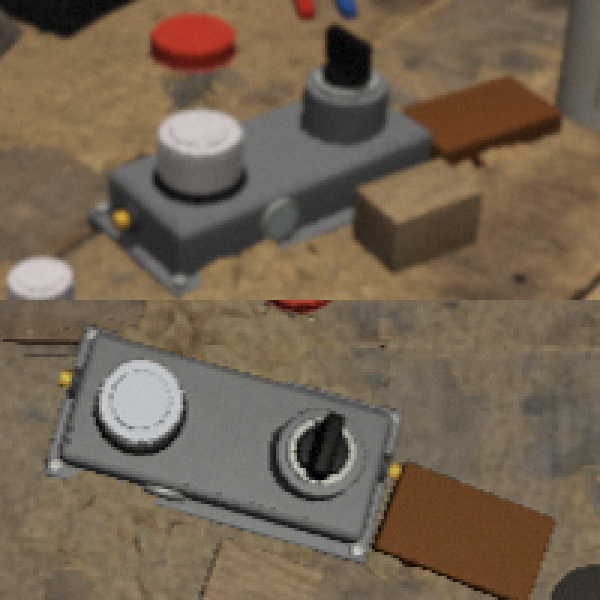

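The crop confirms it: the white round cap sits on the grey oiler (top crop 140,400), and the black bar is on the pillar (322,450). The loose caps stand apart on the bench. Next, a wrist view to refine the knob position.

Run:
```python
from h import *
from scipy.spatial.transform import Rotation as R
o=manip.get_obs(); p=manip.camera("wrist"); f=p["frame"].copy()
K=p["camera_matrix"];X=p["hand_eye"];Rt=R.from_quat(o["ee_rot"]).as_matrix();t=np.array(o["position"])
def ray(uv,z):
    d=np.array([(uv[0]-K[0,2])/K[0,0],-(uv[1]-K[1,2])/K[1,1],-1]); 
    c=t+Rt@X[:3,3]; d=Rt@X[:3,:3]@d; return c+d*(z-c[2])/d[2]
print([k for k in p], o["joint_pos"])
for n in ["vent_knob_grip","filler_cap","neck_mouth","oiler"]:
    print(n,[(np.round(d["at"],4).tolist(),round(d["score"],2)) for d in manip.tip_of(p,n)])
for n,z in [("vent_knob_grip",.113),("filler_cap",.081),("oiler",.045)]:
    for d in manip.masks_of(p,n)[:2]:
        c=cv2.findContours(d["region"].astype(np.uint8),0,2)[0]; c=max(c,key=cv2.contourArea)
        b=cv2.boxPoints(cv2.minAreaRect(c)); cv2.polylines(f,[b.astype(int)],1,(255,0,0),1)
        print(n,round(d["score"],2),b.round().tolist(),[np.round(ray(q,z),4)[:2].tolist() for q in b])
cv2.imwrite("pics/w1.png",f[:,:,::-1])
```

```text
['frame', 'camera_matrix', 'hand_eye', 'shot'] [ 0.71197557  0.40931783 -0.14518044  1.29368036  0.05738292  1.4493508
 -1.24900509]
vent_knob_grip [([0.5174, -0.4118, 0.1003], 0.87)]
filler_cap [([0.5511, -0.2899, 0.0518], 0.9), ([0.5781, -0.1759, 0.0032], 0.77), ([0.4735, -0.5158, 0.0008], 0.37)]
neck_mouth []
oiler [([0.5346, -0.3527, -0.0009], 0.84)]
vent_knob_grip 0.91 [[278.0, 209.0], [310.0, 177.0], [341.0, 208.0], [309.0, 240.0]] [[0.5284, -0.3886], [0.5461, -0.4185], [0.5173, -0.4356], [0.4985, -0.4055]]
vent_knob_grip 0.2 [[128.0, 185.0], [190.0, 154.0], [219.0, 213.0], [157.0, 244.0]] [[0.5737, -0.2836], [0.584, -0.3367], [0.5366, -0.3439], [0.5248, -0.2887]]
filler_cap 0.84 [[1.0, 277.0], [80.0, 237.0], [112.0, 302.0], [33.0, 342.0]] [[0.5237, -0.1251], [0.5407, -0.2097], [0.4765, -0.2135], [0.4566, -0.1247]]
filler_cap 0.75 [[139.0, 167.0], [209.0, 167.0], [209.0, 232.0], [139.0, 232.0]] [[0.5851, -0.2817], [0.5709, -0.338], [0.5178, -0.3203], [0.5327, -0.2613]]
oiler 0.68 [[126.0, 242.0], [127.0, 134.0], [372.0, 136.0], [370.0, 245.0]] [[0.5209, -0.2267], [0.6161, -0.2658], [0.5598, -0.4784], [0.4601, -0.4562]]
oiler 0.44 [[278.0, 209.0], [310.0, 177.0], [341.0, 208.0], [310.0, 240.0]] [[0.5166, -0.3792], [0.5381, -0.4156], [0.5025, -0.4368], [0.4797, -0.4001]]
```

View pics/w1.png

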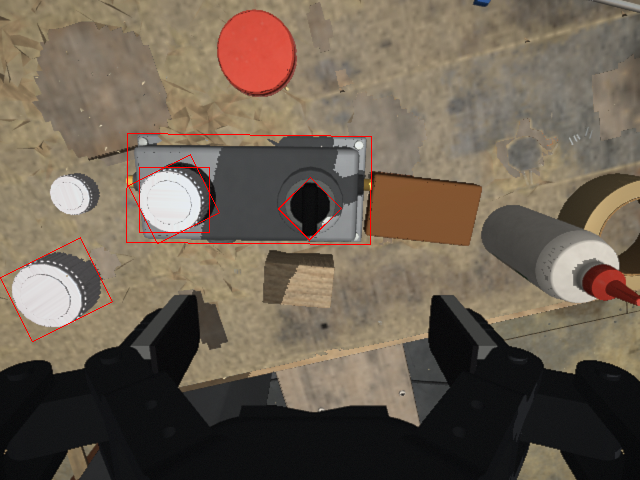

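The wrist view shows the oiler's edges aligned with the image axes. The knob is at (310,205), the cap at (178,200), and the red jar, wood block and sanding block are clear of the fingers. Descending on the knob.

```bash
python3 -m jog '{"offset":[[0.0045,0.0025,-0.03],[0,0,-0.035],[0,0,-0.035],[0,0,-0.03],[0,0,-0.025],[0,0,-0.01],[0,0,0],[0,0,0]],"yaw":[0,0,0,0,0,0,0,0],"jaw":[0,0,0,0,0,0.3,0.3,0.3]}' 40
```

```text
clock: 3.47
position: [0.5197, -0.4142, 0.1042]
ee_rot: [0.992, -0.126, 0.0, 0.0]
ft_force: [-0.1, 0.2, 1.0]
grip_width: 0.701
grasp_force: 0.0
```

```bash
python3 -m jog '{"offset":[[0,0.002,-0.007],[0,0,-0.006],[0,0,0],[0,0,0],[0,0,0],[0,0,0],[0,0,0],[0,0,0]],"yaw":[0,0,0,0,0,0,0,0],"jaw":[0.5,0.5,1,1,1,1,1,1]}' 40
```

```text
clock: 4.13
position: [0.5196, -0.4118, 0.0905]
ee_rot: [0.992, -0.126, 0.0, 0.0]
ft_force: [-1.5, 2.1, 5.3]
grip_width: 0.128
grasp_force: 41.6
```

```bash
python3 -m jog '{"offset":[[0,0,0.001],[0,0,0],[0,0,0],[0,0,0],[0,0,0],[0,0,0],[0,0,0],[0,0,0],[0,0,0],[0,0,0],[0,0,0],[0,0,0]],"yaw":[-5,-6,-6,-6,-6,-6,-6,-6,-4,0,0,0],"jaw":[1,1,1,1,1,1,1,1,1,1,1,1]}'; python3 -c "
from h import *
o=manip.get_obs();print(o['torque'],o['joint_pos'],o['ft_force'])"
```

```text
clock: 5.13
position: [0.52, -0.4112, 0.0906]
ee_rot: [0.842, -0.539, 0.0, -0.0]
ft_force: [5.1, 0.7, -5.2]
grip_width: 0.131
grasp_force: 40.1
[ 0.22712231 -1.06585153  0.16898394] [ 0.58807959  0.51483019  0.01683497  1.51057455 -0.00997417  1.11613549
 -2.10223999] [ 5.06674208  0.70884771 -5.15031252]
```

```bash
python3 -m jog '{"offset":[[0,0,0],[0,0,0],[0,0,0]],"yaw":[-2,-1,0],"jaw":[1,1,1]}'; python3 -c "
from h import *
o=manip.get_obs();print(o['torque'])"
python3 -m jog '{"offset":[[0,0,0],[0,0,0],[0,0,0],[0,0,0],[0,0,0],[0,0,0],[0,0,0.03],[0,0,0.035],[0,0,0.035],[0,0,0]],"yaw":[0,0,0,0,0,0,0,0,0,0],"jaw":[0,0,0,0,0,0,0,0,0,0]}'
```

```text
clock: 5.38
position: [0.52, -0.4112, 0.0906]
ee_rot: [0.828, -0.561, 0.0, -0.0]
ft_force: [4.7, 1.3, -6.3]
grip_width: 0.129
grasp_force: 42.2
[ 0.23823228 -1.14929858  0.86634066]
clock: 6.22
position: [0.5217, -0.4142, 0.1994]
ee_rot: [0.827, -0.563, 0.006, 0.0]
ft_force: [0.8, -1.6, 1.5]
grip_width: 1.002
grasp_force: 0.0
```

The torque jumped to 0.87 N·m, so the knob reached its stop; it is now released. Moving over the cap, with the wrist turned to leave room both ways.

```bash
python3 -m jog '{"offset":[[0.004,0.01,0],[0.003,0.01,0],[0.003,0.01,0],[0.003,0.01,0],[0.003,0.01,0],[0.003,0.01,0],[0.003,0.01,0],[0.003,0.01,0],[0.002,0.01,0],[0.001,0.01,0],[0.001,0.01,0],[0,0.007,0],[0,0,0],[0,0,0]],"yaw":[7,7,7,7,7,7,7,7,7,7,7,7,0,0],"jaw":[0,0,0,0,0,0,0,0,0,0,0,0,0,0]}'
python3 - <<'E'
from h import *
o=manip.get_obs(); p=manip.camera("wrist"); cv2.imwrite("pics/w2.png",p["frame"][:,:,::-1])
print(np.round(o["joint_pos"],2),np.round(o["position"],4))
for c in ["wrist","top"]:
  p=manip.camera(c)
  for n in ["filler_cap","neck_mouth"]:
    print(c,n,[(np.round(d["at"],4).tolist(),round(d["score"],2)) for d in manip.tip_of(p,n)])
E
```

```text
clock: 7.38
position: [0.5483, -0.2951, 0.1911]
ee_rot: [0.991, 0.134, 0.0, 0.0]
ft_force: [-0.6, -0.7, -0.9]
grip_width: 0.996
grasp_force: 0.0
[ 0.61  0.36 -0.24  1.51  0.09  1.28 -0.95] [ 0.5483 -0.2951  0.1911]
wrist filler_cap [([0.5549, -0.289, 0.049], 0.92), ([0.576, -0.178, 0.0036], 0.9), ([0.4872, -0.1275, -0.0], 0.84), ([0.4378, -0.3762, 0.0003], 0.2)]
wrist neck_mouth []
top filler_cap []
top neck_mouth []
```

View pics/w2.png

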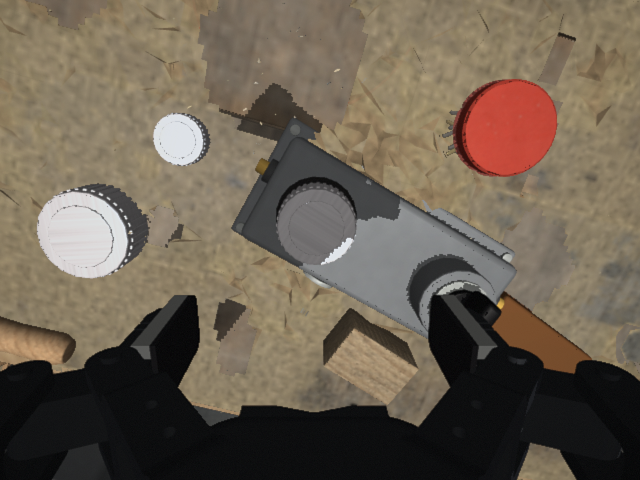

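The cap is centred between the fingers at (316,222), and the knob stands off at (470,300), clear of the right finger. Descending and gripping.

```bash
python3 -m jog '{"offset":[[0.001,0,-0.03],[0,0,-0.03],[0,0,-0.03],[0,0,-0.025],[0,0,-0.012],[0,0,-0.01],[0,0,0],[0,0,0],[0,0,0],[0,0,0],[0,0,0]],"yaw":[0,0,0,0,0,0,0,0,0,0,0],"jaw":[0,0,0,0,0,0,0.5,0.6,0.7,0.7,0.7]}' 60
```

```text
clock: 8.65
position: [0.5507, -0.2958, 0.0562]
ee_rot: [0.991, 0.135, 0.002, 0.001]
ft_force: [-0.4, -1.5, 7.0]
grip_width: 0.615
grasp_force: 63.6
```

```bash
python3 -c "
from h import *
print(manip.get_obs()['torque'])"
python3 -m jog '{"offset":[[0,0,0],[0,0,0],[0,0,0],[0,0,0],[0,0,0]],"yaw":[4,4,4,2,0],"jaw":[1,1,1,1,1]}'; python3 -c "
from h import *
print(manip.get_obs()['torque'])"
```

```text
[-0.39201341  0.01474539 -0.02846509]
clock: 9.07
position: [0.5504, -0.2962, 0.0562]
ee_rot: [0.967, 0.256, 0.001, 0.002]
ft_force: [-1.4, -2.1, 7.8]
grip_width: 0.62
grasp_force: 63.7
[-0.4164535   0.15183211 -0.02815702]
```

It turned 14° freely, with no torque build-up, so the thread is right-hand. Continuing to about 57°.

```bash
python3 -m jog '{"offset":[[0,0,0],[0,0,0],[0,0,0],[0,0,0],[0,0,0],[0,0,0],[0,0,0],[0,0,0],[0,0,0],[0,0,0]],"yaw":[6,6,6,6,6,6,6,1,0,0],"jaw":[1,1,1,1,1,1,1,1,1,1]}'; python3 -c "
from h import *
o=manip.get_obs();print(o['torque'],o['joint_pos'])"
```

```text
clock: 9.9
position: [0.5507, -0.2967, 0.0562]
ee_rot: [0.806, 0.591, 0.001, 0.002]
ft_force: [0.4, -4.6, 5.8]
grip_width: 0.613
grasp_force: 63.5
[-0.80266146 -0.34068677 -0.00281184] [ 0.74585764  0.51450067 -0.41952228  1.62900343  0.23577207  1.04342026
 -0.04907807]
```

```bash
python3 -m jog '{"offset":[[0,0,0.003],[0,0,0.004],[0,0,0.005],[0,0,0]],"yaw":[0,0,0,0],"jaw":[1,1,1,1]}'
```

```text
clock: 10.23
position: [0.5509, -0.2964, 0.068]
ee_rot: [0.806, 0.591, 0.001, 0.002]
ft_force: [4.1, -4.4, -0.3]
grip_width: 0.615
grasp_force: 64.6
```

It rose 12 mm with no pull, so the cap is free. Lifting to about 85 mm.

```bash
python3 -m jog '{"offset":[[0,0,0.007],[0,0,0.01],[0,0,0.01],[0,0,0.01],[0,0,0.01],[0,0,0.01],[0,0,0.01],[0,0,0.005],[0,0,0],[0,0,0],[0,0,0],[0,0,0]],"yaw":[0,0,0,0,0,0,0,0,0,0,0,0],"jaw":[1,1,1,1,1,1,1,1,1,1,1,1]}'
python3 - <<'E'
from h import *
im=[]
for c in ["scene","wrist"]:
  p=manip.camera(c); im.append(cv2.resize(p["frame"][:,:,::-1],(400,300))if c=="wrist" else cv2.resize(p["frame"][150:330,190:430,::-1],(400,300)))
  for n in ["filler_cap","neck_mouth","vent_knob_grip"]:
    print(c,n,[(np.round(d["at"],3).tolist(),round(d["score"],2)) for d in manip.tip_of(p,n)])
cv2.imwrite("pics/end.png",np.hstack(im))
E
```

```text
clock: 11.23
position: [0.549, -0.2947, 0.1372]
ee_rot: [0.806, 0.592, -0.0, -0.001]
ft_force: [-0.3, 0.3, -2.1]
grip_width: 0.617
grasp_force: 65.6
scene filler_cap [([0.547, -0.292, 0.13], 0.94), ([0.58, -0.178, -0.002], 0.92), ([0.485, -0.125, -0.002], 0.63)]
scene neck_mouth [([0.554, -0.3, 0.074], 0.91)]
scene vent_knob_grip [([0.523, -0.413, 0.103], 0.89), ([0.472, -0.519, -0.003], 0.5)]
wrist filler_cap [([0.489, -0.126, -0.0], 0.96), ([0.578, -0.178, 0.002], 0.79), ([0.554, -0.29, 0.13], 0.77)]
wrist neck_mouth []
wrist vent_knob_grip []
```

View pics/end.png

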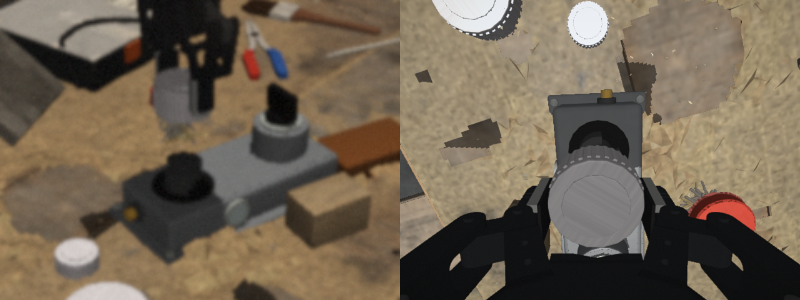

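The cap is held upright at (183,95) above the bare neck at (185,175). Its rim is about 80 mm above its seat, the knob is back at rest and the bystanders are in place. Handing in.

```bash
python3 -c "
from h import *
print(manip.hand_in())"
```

```text
the job is handed in; nothing more can be done
None
```

I twisted the vent knob to its stop and it sprang back. I then unscrewed the cap (right-hand thread) and handed the job in at about 11 s, with the cap held still and upright about 80 mm above where it sat; no verdict was returned.

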